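# Sweep the brass offcuts from the saw box into its sweeps drawer

## Task

First pull the saw box's drawer open as far as it goes; then lift the scraper block out of its slot by its two ends, stand it on the desk and let go, and take it again across its thickness so that it can go down between the side rails of the channel, behind the brass offcuts. With the scraper push all six offcuts along the channel and over its open end into the drawer, keeping your fingers off the sharp brass. Leave the scraper standing by itself in the channel, push the drawer fully home, and do not disturb the things lying round the box.

Things in the scene. Friction and masses are not known exactly. Their poses are not given: they have to be found in the camera images.
- saw_box: Small beech saw box, fixed on the desk: 204 mm long (its x), 108 wide (y), 68 high. Origin: centre of its underside; z up; -x is its front. On top is a channel 76 mm wide (y -38 to +38) between two rails 16 mm thick, tops at z = 68 mm, from the open mouth at x = -102 to a cross fence at x = +57 (9 mm thick, top z = 68). Behind it is the scraper's slot; below the channel is the drawer.
- channel_mouth (a point): Middle of the front edge of the channel's grey floor, where the offcuts are to fall off: box x = -102, y = 0, z = 42 mm. The floor runs level from here 159 mm along the box's +x to the fence. Axes as the box's.
- slot_floor (a point): Centre of the floor of the scraper's slot: box x = +79, y = 0, z = 37 mm. The slot is 26 mm wide along x, between the fence and a 10 mm back wall, both up to z = 68 mm; across y it is open at both ends, nothing stands there above its floor, so that fingers can reach down to the scraper's two ends.
- sweeps_drawer (a joint): Opening of the sweeps drawer, m: 0 shut flush with the front, 0.075 fully out; it slides along the box's -x. It catches what falls off the mouth of the channel: inside 87 mm wide, walls 22 mm high above its floor.
- drawer_knob (a point): Centre of the drawer's round brass knob, 18 mm across, 24 mm above the desk, standing 22 mm in front of the drawer's front panel (and the knob reaches 8 mm farther). Moves with the drawer; axes as the box's.
- drawer_floor (a point): Point on the drawer's floor, 8.5 mm above the desk, middle of its width, 72 mm behind the inside of its front panel. Moves with the drawer; axes as the box's.
- scraper: Scraper block: brown wooden block with a steel edge along its foot, 22 mm thick (its x) x 68 mm long (its y) x 30 mm high (z up), 90 g. Origin: centre of its underside. At the start it stands in its slot, its top about flush with the fence and back wall, so that only its ends (68 mm apart) can be taken. It fits the channel crosswise with 4 mm to spare at each end.
- offcut_square: Loose brass offcut, short square bar end 11 x 11 x 9 mm high; origin at the centre of its underside. Lies on the channel floor in the front half of the channel.
- offcut_flat: Loose brass offcut, flat bar end 16 x 10 x 7 mm high; origin at the centre of its underside. Lies on the channel floor in the front half of the channel.
- offcut_strip: Loose brass offcut, strip end 18 x 9 x 6 mm high; origin at the centre of its underside. Lies on the channel floor in the front half of the channel.
- offcut_hex: Loose brass offcut, slice of hexagonal rod, 15 mm across corners, 7 mm high; origin at the centre of its underside. Lies on the channel floor in the front half of the channel.
- offcut_rod: Loose brass offcut, slice of round rod, 13 mm diameter, 8 mm high; origin at the centre of its underside. Lies on the channel floor in the front half of the channel.
- offcut_wedge: Loose brass offcut, three-cornered offcut, about 14 x 16 mm, 7 mm high; origin at the centre of its underside. Lies on the channel floor in the front half of the channel.
- bench_block: Bystander: steel bench block on a black rubber pad, 60 x 60 x 15 mm; origin at the centre of its underside. Must not be moved.
- pliers_flat: Bystander: flat-nose pliers with red handles, 139 x 43 x 12 mm, lying flat; origin at the centre of its underside. Must not be moved.
- glue_tube: Bystander: white glue tube, 27 x 98 x 19 mm, lying flat; origin at the centre of its underside. Must not be moved.
Not all that is in view belongs to the job. Of the things like the scraper, leave any that is blue; of the rest the smaller one is meant.

How it is judged:
On the way, in this order (a step that is already met when the one before it is completed fails the run):
1. the drawer is pulled out at least 60 mm (value of joint sweeps_drawer above 0.06 m), for 0.2 s.
2. the scraper, taken from its slot, stands on its foot on the desk, let go (height (world z) of scraper below 0.006 m and angle between scraper's own z axis and vertical below 0.12 rad and linear speed of scraper below 0.03 m/s and contact force between the fingers and scraper below 0.1 N), for 0.1 s.
3. the scraper, held again, is down between the rails of the channel (x of scraper in the frame of saw_box between -0.098 and 0.048 m and y of scraper in the frame of saw_box between -0.012 and 0.012 m and z of scraper in the frame of saw_box between 0.038 and 0.047 m and angle between scraper's own z axis and vertical below 0.12 rad and contact force between the fingers and scraper above 1 N), for 0.1 s.
4. all six offcuts are in the open drawer (x of offcut_square in the frame of drawer_floor between -0.074 and 0.07 m and y of offcut_square in the frame of drawer_floor between -0.046 and 0.046 m and z of offcut_square in the frame of drawer_floor between -0.006 and 0.024 m and x of offcut_flat in the frame of drawer_floor between -0.074 and 0.07 m and y of offcut_flat in the frame of drawer_floor between -0.046 and 0.046 m and z of offcut_flat in the frame of drawer_floor between -0.006 and 0.024 m and x of offcut_strip in the frame of drawer_floor between -0.074 and 0.07 m and y of offcut_strip in the frame of drawer_floor between -0.046 and 0.046 m and z of offcut_strip in the frame of drawer_floor between -0.006 and 0.024 m and x of offcut_hex in the frame of drawer_floor between -0.074 and 0.07 m and y of offcut_hex in the frame of drawer_floor between -0.046 and 0.046 m and z of offcut_hex in the frame of drawer_floor between -0.006 and 0.024 m and x of offcut_rod in the frame of drawer_floor between -0.074 and 0.07 m and y of offcut_rod in the frame of drawer_floor between -0.046 and 0.046 m and z of offcut_rod in the frame of drawer_floor between -0.006 and 0.024 m and x of offcut_wedge in the frame of drawer_floor between -0.074 and 0.07 m and y of offcut_wedge in the frame of drawer_floor between -0.046 and 0.046 m and z of offcut_wedge in the frame of drawer_floor between -0.006 and 0.024 m and value of joint sweeps_drawer above 0.04 m), for 0.2 s.
At the end, for the whole second after the job is handed in: The drawer is home (within 6 mm of shut) with all six offcuts inside it, and the scraper stands by itself on its foot on the channel floor (crosswise middle within 12 mm of the channel's, upright within 7 degrees), let go and at rest (value of joint sweeps_drawer below 0.006 m and x of offcut_square in the frame of drawer_floor between -0.074 and 0.07 m and y of offcut_square in the frame of drawer_floor between -0.046 and 0.046 m and z of offcut_square in the frame of drawer_floor between -0.006 and 0.024 m and x of offcut_flat in the frame of drawer_floor between -0.074 and 0.07 m and y of offcut_flat in the frame of drawer_floor between -0.046 and 0.046 m and z of offcut_flat in the frame of drawer_floor between -0.006 and 0.024 m and x of offcut_strip in the frame of drawer_floor between -0.074 and 0.07 m and y of offcut_strip in the frame of drawer_floor between -0.046 and 0.046 m and z of offcut_strip in the frame of drawer_floor between -0.006 and 0.024 m and x of offcut_hex in the frame of drawer_floor between -0.074 and 0.07 m and y of offcut_hex in the frame of drawer_floor between -0.046 and 0.046 m and z of offcut_hex in the frame of drawer_floor between -0.006 and 0.024 m and x of offcut_rod in the frame of drawer_floor between -0.074 and 0.07 m and y of offcut_rod in the frame of drawer_floor between -0.046 and 0.046 m and z of offcut_rod in the frame of drawer_floor between -0.006 and 0.024 m and x of offcut_wedge in the frame of drawer_floor between -0.074 and 0.07 m and y of offcut_wedge in the frame of drawer_floor between -0.046 and 0.046 m and z of offcut_wedge in the frame of drawer_floor between -0.006 and 0.024 m and x of scraper in the frame of saw_box between -0.098 and 0.048 m and y of scraper in the frame of saw_box between -0.012 and 0.012 m and z of scraper in the frame of saw_box between 0.038 and 0.047 m and angle between scraper's own z axis and vertical below 0.12 rad and linear speed of scraper below 0.02 m/s and contact force between the fingers and scraper below 0.1 N); the robot touches nothing.
It fails at once if the fingers press on an offcut (over 1 N) (contact force between the fingers and offcut_square above 1 N or contact force between the fingers and offcut_flat above 1 N or contact force between the fingers and offcut_strip above 1 N or contact force between the fingers and offcut_hex above 1 N or contact force between the fingers and offcut_rod above 1 N or contact force between the fingers and offcut_wedge above 1 N).
It fails at once if a bystander is moved more than 15 mm (distance of any of bench_block, pliers_flat, glue_tube from where it was at the start of the episode above 0.015 m).
It also fails if it takes over 69 s, if anything falls off the work surface, if the arm or the gripper's body presses on something with over 40 N, if the wrist force passes 120 N, or if a joint passes its speed limit or range.

## Robot

A 6-joint arm with a two-finger parallel gripper is mounted at the origin on a cart in front of the work surface, level with it; the furniture and walls round the work are solid. World frame = base frame: x ahead of the robot, y to its left, z up, the work surface at z = 0. Lengths are in m, angles in rad, forces in N, time in s.
With the tool pointing down it reaches from about 0.275 to 0.75 m from the base axis. Payload 10.2 kg.
Tool frame: the origin (TCP) lies midway between the tips of the shut fingers; the grasp point (between the pads) lies 19 mm behind it (env.hold_point_z is the distance from the TCP to the grasp point, in m); x points along the fingers, z is the direction in which the jaws open and shut, and the axes are right-handed (so a half turn about x gives the same grasp; the last joint's range is limited). The gripper opens to 85 mm and grips with 20 to 120 N. Pads are 22 mm wide; open, the fingers measure 114 mm over their backs; the gripper's body (76 mm by 85 mm) begins 54 mm behind the grasp point. The pads swing forward as they close: fully open they stand 13 mm farther back than shut.
Start: joints at [-1.326, 0.313, 1.498, -0, 1.331, -0.223], TCP at [0.237, -0.469, 0.231] pointing down, gripper open.
Joint ranges: [-2.94, 2.94], [-0.97, 2.17], [0.19, 2.56], [-1.23, 4.37], [0.02, 3.11], [-2.88, 2.88]. Speed limits (rad/s): [2.39, 2.39, 3.01, 3.14, 3.14, 3.14].

## Interface

Orientations are given as a unit quaternion [x, y, z, w].
In Python, from bench import env, kinematics, monitor, eyes, job gives the robot as it stands. The module is installed in compiled form; this text tells all that it offers. Calls block until the motion is done:
- env.reach(position, orientation): joint-space move of the TCP to a pose.
- env.movel(position, velocity=0.15, frame=None, guard=None): straight line of the TCP; frame=None keeps the orientation; velocity is the mean speed in m/s. With guard (N) it stops when the force on the tool has changed by that much, and returns True; else False.
- env.set_joints(angles): joint-space move.
- env.release() and env.close_gripper(effort=None): open the fingers fully, or close them until they stop; effort is the grip in N (None keeps the last).
- env.hold(seconds).
- kinematics.ik(position, orientation): joint angles nearest the present ones, or None.
- monitor.sense(): the state.
- eyes.grab_frame(name): name is "scene" or "top" or "wrist"; returns a dict with "frame" (400x640x3 uint8, red, green, blue), "mtx" (3x3 intrinsics, pixels), "view" (4x4, takes a point from world to camera coordinates). Camera axes: x right, y down, z forward; pixel columns grow to the right and rows downward; lengths in m; the calibration is good to about 2 mm. A picture is of the moment at which its call begins. There is no depth.
A pose or a line that the arm cannot do raises env.MotionError and nothing moves.
- job.hand_in(): hands the job in, once; it reports no verdict.
The state is a dict: "clock": time; "joints": joint angles; "qvel": joint speeds; "joint_efforts": joint torques, N m; "position": TCP position; "ee_rot": TCP orientation; "contact_force": force on the tool from outside, world axes, zero at the start; "ft_torque": the same for the moment, N m; "finger_gap": opening from 0.0 (shut) to 1.0 (fully open).
Only numpy, scipy, OpenCV 4.12 (cv2) and the standard library are available. Lean on these libraries where they do the work, as an engineer would, in place of code of your own. Each camera call takes 0.05 s, during which the arm holds its last target. There are 200 camera calls.

## Working session

There is one attempt and no reset: what is moved stays moved. The work goes in short steps, each a Python script; the robot and the scene stay as the last script left them, time stands still between calls to the robot, and variables do not carry over. Pictures are saved under pics/ and viewed, about 8 in all and at most 12, crops included, and the job is handed in when it is done.

```bash
mkdir -p pics; python3 - <<'E'
from bench import env, kinematics, monitor, eyes, job
import cv2,numpy as np
for n in ["top","scene"]:
    f=eyes.grab_frame(n); cv2.imwrite(f"pics/{n}0.png",f["frame"][:,:,::-1]); np.savez(f"pics/{n}0.npz",**f)
    print(n,f["mtx"].tolist(),f["view"].round(4).tolist())
print(monitor.sense(),env.hold_point_z)
E
```

```text
top [[449.75784825649936, 0.0, 320.9227252989804], [0.0, 449.75784825649936, 200.79261064790887], [0.0, 0.0, 1.0]] [[-0.0466, -0.9989, 0.0006, 0.3556], [-0.9779, 0.0455, -0.2039, 0.524], [0.2036, -0.0101, -0.979, 0.8168], [0.0, 0.0, 0.0, 1.0]]
scene [[489.5526993606544, 0.0, 314.52579906057804], [0.0, 489.5526993606544, 205.3866970777693], [0.0, 0.0, 1.0]] [[-0.8085, -0.5885, 0.0057, 0.6525], [-0.2916, 0.3922, -0.8724, 0.0829], [0.5112, -0.707, -0.4887, 0.8566], [0.0, 0.0, 0.0, 1.0]]
{'clock': 0.1, 'joints': array([-1.32640497e+00,  3.13390274e-01,  1.49834168e+00,  7.74876871e-06,
        1.33100100e+00, -2.23414203e-01]), 'qvel': array([-0.00055329,  0.00049644, -0.00145258, -0.00106265, -0.00293417,
        0.00010833]), 'joint_efforts': array([ 2.36264852e-03, -4.12897289e+01, -2.60143626e+01, -1.91439340e-04,
        3.01494809e-03,  1.13996543e-05]), 'position': array([ 0.23666663, -0.46838064,  0.23080155]), 'ee_rot': array([ 0.37078119,  0.60255826, -0.37021325,  0.60198588]), 'contact_force': array([-0.23084828,  0.1073213 , -0.45689355]), 'ft_torque': array([ 0.02128837,  0.04267392, -0.00041813]), 'finger_gap': 0.9999387345213322} 0.0187
```

View pics/top0.png

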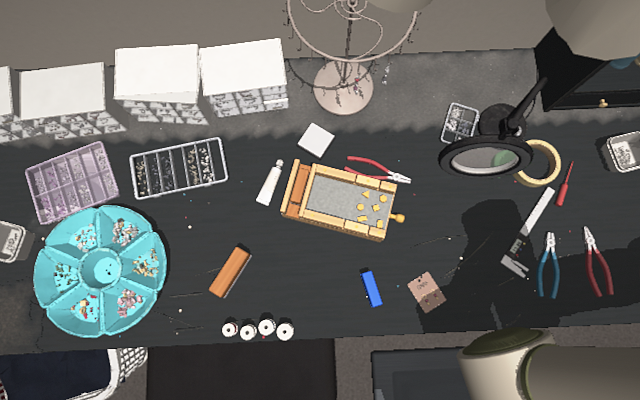

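View pics/scene0.png

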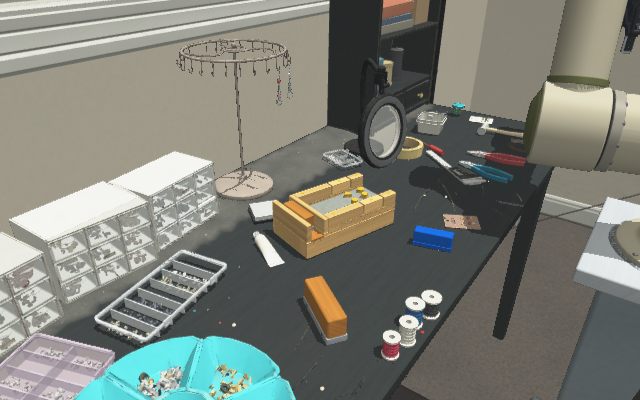

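The top view shows the box at about (340,200) with its front and knob at (398,218). The scraper in its slot is at (296,180), the larger brown decoy at (230,270) and the blue one at (371,287). I'll enlarge the box.

```bash
python3 - <<'E'
import cv2
f=cv2.imread("pics/top0.png")[115:255,250:420]
f=cv2.resize(f,None,fx=4.5,fy=4.2,interpolation=cv2.INTER_CUBIC)
f=cv2.resize(cv2.imread("pics/top0.png")[120:250,250:420],None,fx=4.5,fy=4.5,interpolation=cv2.INTER_CUBIC)
for i in range(0,170,10): cv2.line(f,(int(i*4.5),0),(int(i*4.5),5 if i%50 else 14),(255,255,255),1)
for i in range(0,130,10): cv2.line(f,(0,int(i*4.5)),(5 if i%50 else 14,int(i*4.5)),(255,255,255),1)
cv2.imwrite("pics/crop0.png",f); print(f.shape)
E
```

```text
(585, 765, 3)
```

View pics/crop0.png

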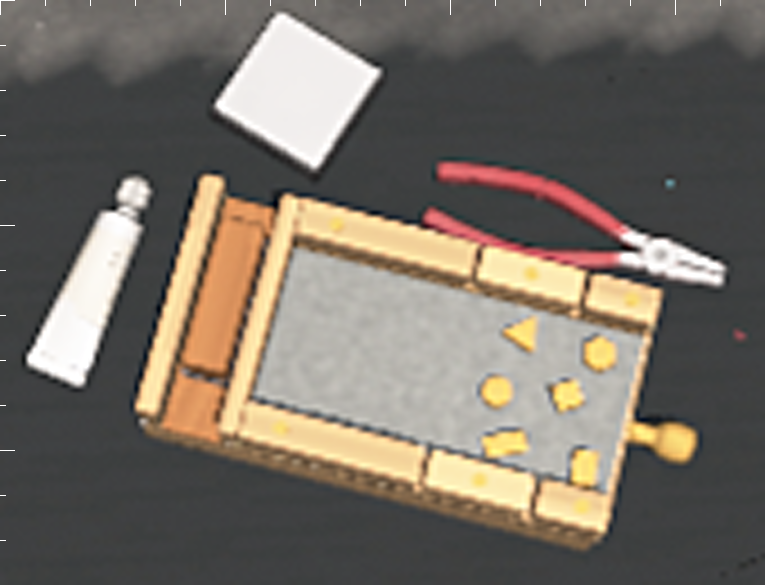

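```bash
cat > fit.py <<'E'
import numpy as np,cv2
from scipy.optimize import least_squares
def proj(f,P):
    P=np.atleast_2d(P); c=P@f["view"][:3,:3].T+f["view"][:3,3]; c=c@f["mtx"].T; return c[:,:2]/c[:,2:]
def b2w(p,L):
    L=np.atleast_2d(L)/1000.; c,s=np.cos(p[2]),np.sin(p[2])
    return np.c_[p[0]+c*L[:,0]-s*L[:,1],p[1]+s*L[:,0]+c*L[:,1],L[:,2]]
def fit(views,p0=(0.5,0,1.4)):
    return least_squares(lambda p:np.concatenate([(proj(f,b2w(p,L))-uv).ravel() for f,L,uv in views]),p0)
def backproj(f,uv,z):
    R=f["view"][:3,:3];t=f["view"][:3,3];d=R.T@np.linalg.solve(f["mtx"],[uv[0],uv[1],1]);o=-R.T@t
    return o+d*(z-o[2])/d[2]
E
python3 - <<'E'
from fit import *
t=np.load("pics/top0.npz"); s=np.load("pics/scene0.npz")
L=[[-102,-54,68],[-102,54,68],[66,-54,68],[66,54,68],[102,-54,68],[102,54,68]]
c=np.array([[662,290],[605,533],[287,195],[222,434],[203,175],[137,410]])/4.5+[250,120]-0.4
r=fit([(t,L,c)]);p=r.x;print(p,r.fun.round(2))
def loc(uv,z):
    w=backproj(t,np.array(uv)/4.5+[250,120]-.4,z/1000.);d=w[:2]-p[:2];C,S=np.cos(p[2]),np.sin(p[2]);return (np.array([C*d[0]+S*d[1],-S*d[0]+C*d[1]])*1000).round(1)
print("scr",loc((226,296),67),"knob",loc((677,441),28))
for n,uv in dict(wedge=(524,335),rod=(497,391),hex=(600,352),sq=(567,396),fl=(505,443),st=(585,467)).items(): print(n,loc(uv,49))
for uv in [(305,270),(300,280),(320,265)]: print(uv,backproj(t,uv,0))
img=s["frame"][:,:,::-1].copy(); 
uv=proj(s,b2w(p,L+[[-102,54,0],[102,54,0],[57,-38,42],[57,38,42]]))
x0,y0=260,165
z=cv2.resize(img[y0:y0+100,x0:x0+145],None,fx=5.5,fy=5.5,interpolation=cv2.INTER_CUBIC)
for q in uv:
    q=((q-[x0,y0]+.5)*5.5).astype(int);cv2.drawMarker(z,tuple(map(int,q)),(255,0,255),cv2.MARKER_CROSS,12,1)
cv2.imwrite("pics/scene_crop.png",z);print(z.shape,uv.round(1).tolist())
E
```

```text
[0.54190733 0.29624184 1.26817556] [ 0.71 -0.    0.71  0.23 -0.57 -0.23 -0.79 -0.19  0.18 -0.3  -0.24  0.4 ]
scr [78.6 -4.2] knob [-1.263e+02  1.000e-01]
wedge [-49.2 -24.2]
rod [-43.7   2.8]
hex [-82.8 -25.2]
sq [-73.4  -2.7]
fl [-52.4  24. ]
st [-87.9  25.5]
(305, 270) [0.41188007 0.36854133 0.        ]
(300, 280) [0.39270768 0.37923134 0.        ]
(320, 265) [0.42036729 0.3382031  0.        ]
(550, 798, 3) [[359.4, 171.0], [398.0, 191.2], [290.0, 194.1], [326.3, 218.6], [273.3, 199.6], [308.9, 225.2], [394.8, 222.6], [308.9, 259.3], [299.2, 208.5], [324.4, 226.1]]
```

View pics/scene_crop.png

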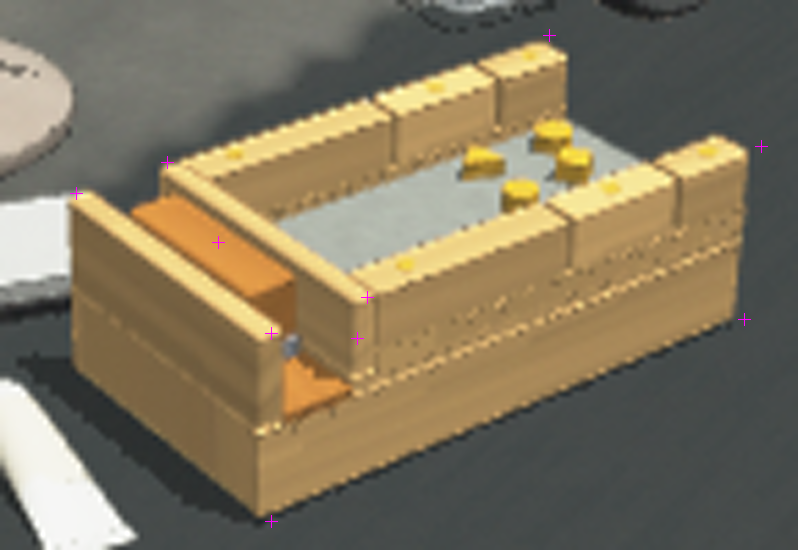

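The scene crop shows the top-only fit about 1–2.5 px off at the near and right corners, so I'll fit both cameras jointly. Then I'll move above the slot and take a wrist view.

```bash
cat > helpers.py <<'E'
from bench import env, kinematics, monitor, eyes, job
import numpy as np,json,cv2
from scipy.spatial.transform import Rotation as R
from fit import *
p=np.array(json.load(open("pose.json")))
def quat(yaw_jaw):
    """tool x down, tool z (jaw) horizontal at yaw_jaw"""
    x=np.array([0,0,-1.]);z=np.array([np.cos(yaw_jaw),np.sin(yaw_jaw),0]);y=np.cross(z,x)
    return R.from_matrix(np.c_[x,y,z]).as_quat()
def W(x,y,z): return b2w(p,[x,y,z])[0]
def grab(n,tag):
    f=eyes.grab_frame(n);np.savez(f"pics/{tag}.npz",**f);cv2.imwrite(f"pics/{tag}.png",f["frame"][:,:,::-1]);return f
def best(pos,yaw):
    """of the two equivalent half-turns pick that with least wrist travel"""
    q0=monitor.sense()["joints"];o=[]
    for k in (0,np.pi):
        q=kinematics.ik(pos,quat(yaw+k))
        if q is not None:o.append((np.abs(np.array(q)-q0).max(),abs(q[5]),yaw+k,np.round(q,2)))
    o.sort(key=lambda a:a[0]);return o
def st(m=""):
    s=monitor.sense();print(m,"t",round(s["clock"],2),"pos",s["position"].round(4),"F",s["contact_force"].round(1),"gap",round(s["finger_gap"],3))
    return s
E
python3 - <<'E'
from fit import *; import json
t=np.load("pics/top0.npz"); s=np.load("pics/scene0.npz")
L=[[-102,-54,68],[-102,54,68],[66,-54,68],[66,54,68],[102,-54,68],[102,54,68]]
c=np.array([[662,290],[605,533],[287,195],[222,434],[203,175],[137,410]])/4.5+[250,120]-.5
L2=L+[[-102,54,0],[102,54,0],[-102,-38,68],[-102,38,68]]
c2=np.array([[548,41],[748,149],[163,165],[358,301],[72,195],[262,340],[737,318],[258,515],[567,52],[718,135]])/5.5+[260,165]-.5
for v in ([(t,L,c)],[(s,L2,c2)],[(t,L,c),(s,L2,c2)]):
    r=fit(v);print(r.x,np.abs(r.fun).max().round(2))
json.dump(list(r.x),open("pose.json","w"))
from helpers import *
print(best(W(-124,0,.024*1000),p[2]+np.pi/2),"\n",best(W(79,0,33),p[2]+np.pi/2),"\n",best(W(-110,0,60),p[2]),"\n",best(W(-210,0,20),p[2]+np.pi/2))
E
```

```text
[0.54211136 0.29642269 1.26818371] 0.79
[0.54363733 0.29869514 1.265477  ] 1.42
[0.54330857 0.29760086 1.26668326] 1.47
[(np.float64(1.448515011523043), np.float64(0.4262231083890211), np.float64(5.9790722445193785), array([ 0.12,  0.59,  1.68, -0.  ,  0.87,  0.43])), (np.float64(2.491955342422817), np.float64(2.715369545200772), np.float64(2.8374795909295853), array([ 0.12,  0.59,  1.68, -0.  ,  0.87, -2.72]))] 
 [(np.float64(1.7360555274624239), np.float64(0.713763624328402), np.float64(5.9790722445193785), array([ 0.41,  0.84,  1.18, -0.  ,  1.13,  0.71])), (np.float64(2.2044148264834362), np.float64(2.427829029261391), np.float64(2.8374795909295853), array([ 0.41,  0.84,  1.18, -0.  ,  1.13, -2.43]))] 
 [(np.float64(1.472497543310026), np.float64(1.1205906866188924), np.float64(1.2666832641346886), array([ 0.15,  0.55,  1.63, -0.  ,  0.96, -1.12])), (np.float64(2.2444161697488565), np.float64(2.0210019669709016), np.float64(4.408275917724482), array([ 0.15,  0.55,  1.63, -0.  ,  0.96,  2.02]))] 
 [(np.float64(1.2865545518021944), np.float64(0.2642626486681725), np.float64(5.9790722445193785), array([-0.04,  0.52,  1.82, -0.  ,  0.8 ,  0.26])), (np.float64(2.6539158021436657), np.float64(2.8773300049216206), np.float64(2.8374795909295853), array([-0.04,  0.52,  1.82, -0.  ,  0.8 , -2.88]))]
```

```bash
python3 - <<'E'
from helpers import *
J=p[2]+np.pi/2+np.pi; q=quat(J)
env.reach(W(-125,0,130),q); st("above")
grab("wrist","w_knob")
print(env.movel(W(-125,0,7),velocity=.12,guard=15)); st("down")
env.close_gripper(40); st("grip")
print(env.movel(W(-203,0,7),velocity=.06,guard=45)); st("pulled")
env.release(); st("open")
env.movel(W(-203,0,100),velocity=.2)
env.reach(W(79,0,140),q); st("slot")
f=grab("wrist","w_slot");grab("top","t1")
for a,b in zip(L:=[[66,-54,68],[66,54,68],[102,-54,68],[102,54,68],[92,-54,68],[92,54,68]],proj(f,b2w(p,L))):print(a,b.round(1))
E
```

```text
above t 2.61 pos [0.5062 0.1777 0.1301] F [ 0.3 -0.4  0.6] gap 1.001
False
down t 3.83 pos [0.5063 0.1784 0.0077] F [ 0.1  0.9 -0. ] gap 1.0
grip t 4.48 pos [0.5073 0.1781 0.0074] F [ 4.9 -2.  -1.2] gap 0.179
True
pulled t 5.68 pos [0.4858 0.1095 0.0074] F [ 2.9  7.6 -1. ] gap 0.176
open t 6.37 pos [0.4854 0.1089 0.0072] F [-0.2  0.2  1.5] gap 1.001
slot t 8.08 pos [0.5671 0.3718 0.1392] F [-0.1 -0.6  0.9] gap 0.996
[66, -54, 68] [401.8 232.4]
[66, 54, 68] [233.1 232.5]
[102, -54, 68] [405.6 177.2]
[102, 54, 68] [229.1 177.4]
[92, -54, 68] [404.5 193.1]
[92, 54, 68] [230.3 193.2]
```

View pics/w_slot.png

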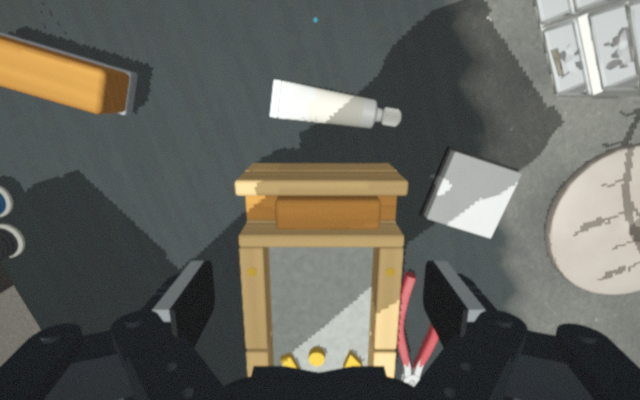

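The wrist view shows the slot between the back wall top (rows 180–193) and the fence top (rows 234–246), with the scraper at cols 276–380. Enlarging for precision.

```bash
python3 - <<'E'
from helpers import *
f=np.load("pics/w_slot.npz");x0,y0=225,155
z=cv2.resize(f["frame"][y0:y0+100,x0:x0+195,::-1],None,fx=4,fy=4,interpolation=cv2.INTER_CUBIC)
for q in proj(f,b2w(p,[[66,-54,68],[66,54,68],[57,-54,68],[57,54,68],[102,-54,68],[102,54,68],[92,-54,68],[92,54,68]])):
    cv2.drawMarker(z,tuple(int(v) for v in (q-[x0,y0]+.5)*4),(255,0,255),cv2.MARKER_CROSS,12,1)
cv2.imwrite("pics/w_crop.png",z)
# calibration check: camera vs tool
s=st();V=f["view"];print("cam pos tool frame",R.from_quat(s["ee_rot"]).inv().apply(-V[:3,:3].T@V[:3,3]-s["position"]),"\n",(V[:3,:3]@R.from_quat(s["ee_rot"]).as_matrix()).round(4))
E
```

```text
t 8.18 pos [0.5673 0.3715 0.1398] F [-0.7  0.3  0. ] gap 0.999
cam pos tool frame [-0.14090133  0.06949398 -0.00017595] 
 [[-2.000e-04  5.000e-04  1.000e+00]
 [-2.777e-01 -9.607e-01  5.000e-04]
 [ 9.607e-01 -2.777e-01  3.000e-04]]
```

View pics/w_crop.png

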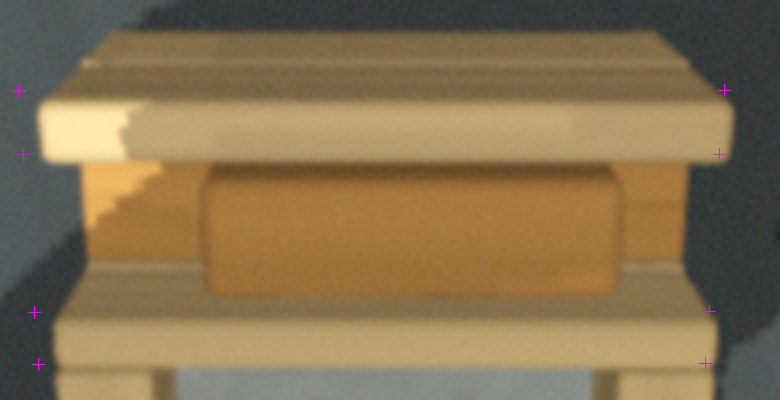

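The wrist view puts the box about 2 mm towards its -y and about 1 mm towards -x of my estimate; the knob grip force agrees on y. Clearance in the slot is only 2 mm each side, so I'll touch the outer face of the back wall with the open fingers to fix x.

```bash
python3 - <<'E'
from helpers import *
w=W(-0.7,-2,0);p[:2]=w[:2];json.dump(list(p),open("pose.json","w"))
J=p[2]+np.pi/2+np.pi;q=quat(J)
env.movel(W(122,0,110),velocity=.2);env.movel(W(122,0,40),velocity=.15);st("beside")
print(env.movel(W(106,0,40),velocity=.02,guard=4));s=st("touch")
C,S=np.cos(p[2]),np.sin(p[2]);d=s["position"][:2]-p[:2];print("box xy",(C*d[0]+S*d[1])*1e3,(-S*d[0]+C*d[1])*1e3, "F along x",C*s["contact_force"][0]+S*s["contact_force"][1], s["ft_torque"].round(2))
env.movel(W(122,0,40),velocity=.1);env.movel(W(122,0,110),velocity=.2)
E
```

```text
beside t 9.21 pos [0.5822 0.4127 0.0415] F [ 0.7 -0.2  0.4] gap 1.0
True
touch t 9.74 pos [0.5788 0.4041 0.0401] F [2.  1.6 1.5] gap 0.998
box xy 112.93925035495387 0.037293510575832356 F along x 2.10487012035635 [ 0.31 -0.04 -0.15]
```

Contact came at 112.9 mm against 113 expected, so x is right. Now I'll take the scraper (it sits about 4 mm to -y) and stand it on the desk.

```bash
python3 - <<'E'
from helpers import *
J=p[2]+np.pi/2+np.pi;q=quat(J)
env.movel(W(79,-4,110),velocity=.2);env.movel(W(79,-4,70),velocity=.15)
print(env.movel(W(79,-4,33.5),velocity=.06,guard=10));s=st("down")
if s["position"][2]<.037:
    env.close_gripper(40);st("grip")
    print(env.movel(W(79,-4,110),velocity=.1));st("lift")
    grab("scene","s_lift"); grab("wrist","w_lift")
E
```

```text
False
down t 12.03 pos [0.5727 0.3706 0.0338] F [-0.5  0.7  0.3] gap 1.0
grip t 12.34 pos [0.5728 0.3707 0.0343] F [ 0.3 -0.3  4.2] gap 0.782
False
lift t 13.26 pos [0.5721 0.3703 0.1091] F [-0.1 -0.9 -1.7] gap 0.784
```

View pics/s_lift.png

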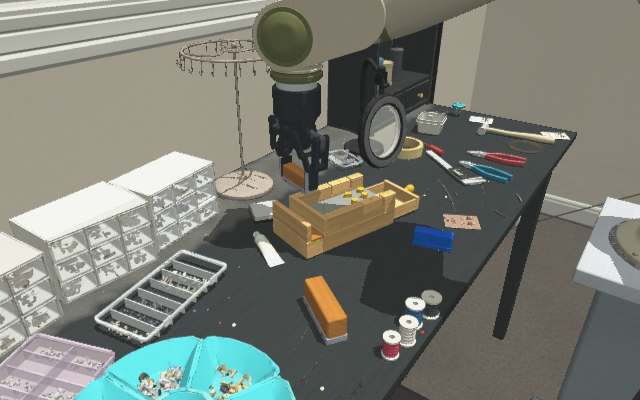

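The scraper is held clear of the box and the drawer is open. Next, set it down at box (29,140), release and look.

```bash
python3 - <<'E'
from helpers import *
J=p[2]+np.pi/2+np.pi
env.movel(W(29,140,110),velocity=.2);env.movel(W(29,140,10),velocity=.12);st("low")
print(env.movel(W(29,140,-5),velocity=.02,guard=5));st("set")
env.release();st("rel");env.hold(.15)
env.movel(W(29,140,90),velocity=.2)
env.reach(W(29,140,90),quat(p[2]));st("turned")
f=grab("wrist","w_desk");t=grab("top","t_desk")
x0,y0=250,225
z=cv2.resize(t["frame"][y0:y0+80,x0:x0+110,::-1],None,fx=3.6,fy=5*.72,interpolation=cv2.INTER_CUBIC)
cv2.imwrite("pics/desk.png",np.vstack([cv2.resize(f["frame"][:,:,::-1],(480,300)),cv2.resize(z,(480,290))]))
E
```

```text
low t 15.25 pos [0.4206 0.3661 0.0107] F [-0.7 -0.4 -1.1] gap 0.782
True
set t 15.88 pos [ 0.42    0.3659 -0.0028] F [-0.9 -0.8  5.5] gap 0.78
rel t 16.21 pos [ 0.4196  0.3656 -0.0034] F [ 0.6 -0.1 -0.5] gap 0.998
turned t 18.38 pos [0.4199 0.3658 0.0895] F [ 1.  -0.5  0.4] gap 1.002
```

View pics/desk.png

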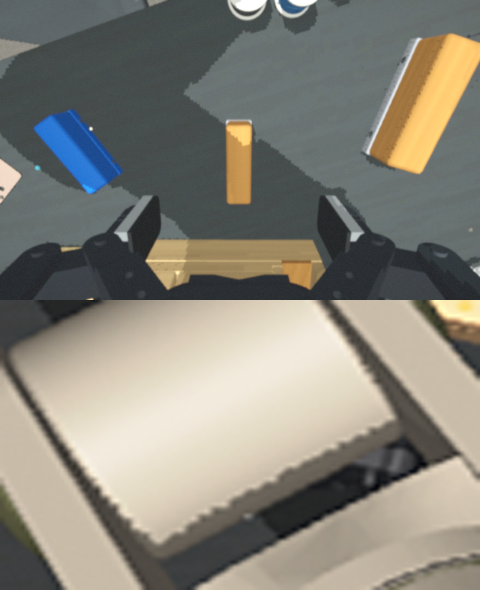

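The scraper stands upright and centred between the turned jaws at (239,162). Take it across the thickness and put it down in the channel behind the offcuts.

```bash
python3 - <<'E'
from helpers import *
f=np.load("pics/w_desk.npz");print(proj(f,b2w(p,[[18,106,30],[40,106,30],[18,174,30],[40,174,30]])).round(0).tolist(),"seen cols 301-336 rows 161-272")
env.movel(W(29,140,14.5),velocity=.1,guard=10);st("at")
env.close_gripper(40);st("grip")
env.movel(W(29,140,120),velocity=.15);st("up")
env.movel(W(18,0,120),velocity=.2);env.movel(W(18,0,80),velocity=.15)
f=grab("wrist","w_ch");g=grab("scene","s_ch")
x0,y0=240,130
cv2.imwrite("pics/ch.png",np.vstack([cv2.resize(f["frame"][120:400,120:520,::-1],(500,350)),cv2.resize(g["frame"][y0:y0+110,x0:x0+220,::-1],(500,250),interpolation=cv2.INTER_CUBIC)]))
E
```

```text
[[303.0, 274.0], [338.0, 274.0], [301.0, 166.0], [340.0, 166.0]] seen cols 301-336 rows 161-272
at t 19.38 pos [0.4205 0.3661 0.0151] F [ 0.1 -0.4  0.4] gap 0.999
grip t 19.99 pos [0.4203 0.366  0.0148] F [1.  0.6 2.1] gap 0.231
up t 20.84 pos [0.4196 0.3656 0.1189] F [-0.2 -0.6 -1.3] gap 0.227
```

View pics/ch.png

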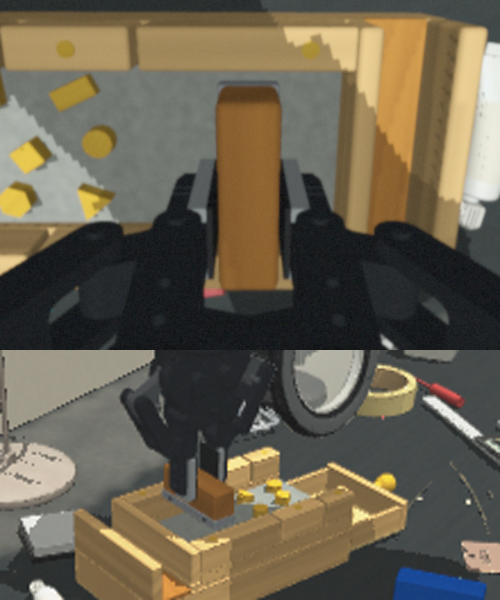

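```bash
python3 - <<'E'
from helpers import *
f=np.load("pics/w_ch.npz")
for l in [[18,34,65.5],[18,34,95.5],[18,-34,95.5],[18,38,68],[18,54,68],[18,38,42]]: print(l,proj(f,b2w(p,[l])).round(1))
g=np.load("pics/w_ch.npz")["frame"]
z=cv2.resize(g[125:215,220:420,::-1],None,fx=4,fy=4,interpolation=cv2.INTER_CUBIC);cv2.imwrite("pics/ch2.png",z);st()
E
```

```text
[18, 34, 65.5] [[320.2 184.8]]
[18, 34, 95.5] [[320.5 203.2]]
[18, -34, 95.5] [[320.2 357.1]]
[18, 38, 68] [[320.2 177.3]]
[18, 54, 68] [[320.3 140.8]]
[18, 38, 42] [[320.  166.8]]
 t 22.21 pos [0.5508 0.314  0.0814] F [-0.5  1.1 -0.7] gap 0.227
```

View pics/ch2.png

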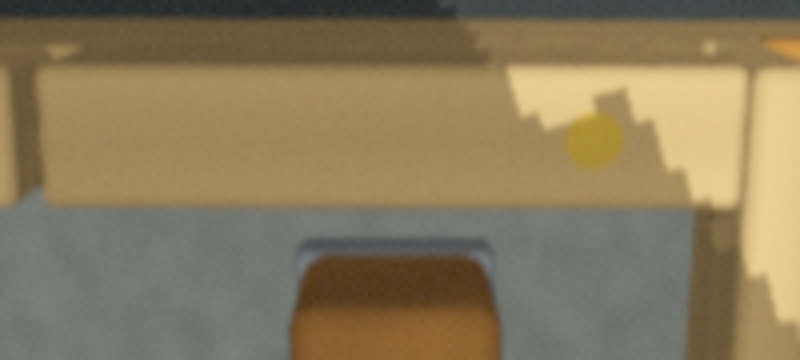

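Rail edges and the scraper's end match the prediction to within 1 px, so it is centred. Lower it and push.

```bash
python3 - <<'E'
from helpers import *
print(env.movel(W(18,0,54),velocity=.03,guard=6));s=st("floor");env.hold(.2);z=s["position"][2]*1000
print("x guard",env.movel(W(-60,0,z),velocity=.05,guard=30));st("mid")
print(env.movel(W(-100,0,z+.3),velocity=.04,guard=30));st("near")
grab("scene","s_push0")
print(env.movel(W(-110,0,z+.5),velocity=.03,guard=30));st("end");env.hold(.4)
g=grab("scene","s_push");t=grab("top","t_push")
cv2.imwrite("pics/push.png",np.vstack([cv2.resize(g["frame"][140:260,280:440,::-1],None,fx=3.5,fy=3.5,interpolation=cv2.INTER_CUBIC)]))
E
```

```text
True
floor t 22.93 pos [0.5502 0.3134 0.0568] F [-1.4 -0.8  4.2] gap 0.227
x guard False
mid t 24.83 pos [0.5271 0.239  0.0568] F [1.2 2.  4.8] gap 0.233
False
near t 25.98 pos [0.5149 0.2008 0.0568] F [-0.8  0.3 -0.3] gap 0.231
False
end t 26.52 pos [0.5121 0.1912 0.0573] F [ 0.9  0.1 -0.8] gap 0.226
```

View pics/push.png

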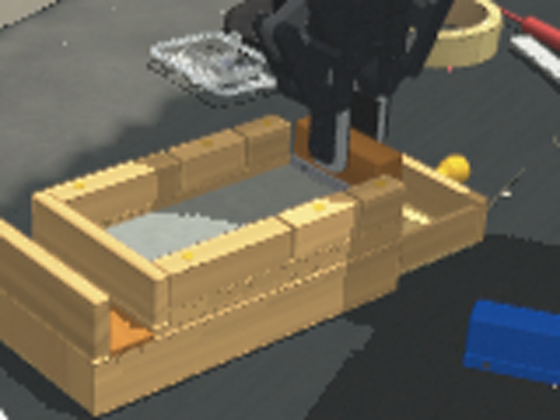

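The channel behind the scraper is empty and the scraper is at the mouth. Back it up, set it on the floor, release, and check the drawer.

```bash
python3 - <<'E'
from helpers import *
env.movel(W(-65,0,57.6),velocity=.06)
print(env.movel(W(-65,0,54),velocity=.02,guard=4));st("floor")
env.release();st("rel");env.hold(.1)
env.movel(W(-65,0,130),velocity=.12)
env.reach(W(-215,0,150),quat(p[2]+np.pi*1.5));env.close_gripper(20);st("front")
f=grab("wrist","w_dr");t=grab("top","t_dr")
x0,y0=270,140
cv2.imwrite("pics/dr.png",np.vstack([cv2.resize(f["frame"][:240,120:520,::-1],(600,360)),cv2.resize(t["frame"][y0:y0+80,x0:x0+200,::-1],(600,240),interpolation=cv2.INTER_CUBIC)]))
E
```

```text
True
floor t 28.12 pos [0.5257 0.2341 0.0568] F [-1.6 -1.4  5.5] gap 0.229
rel t 28.77 pos [0.5252 0.2343 0.0559] F [ 0.  -1.1 -0.2] gap 1.003
front t 31.59 pos [0.4806 0.0912 0.15  ] F [ 0.9  0.5 -0.1] gap -0.0
```

View pics/dr.png

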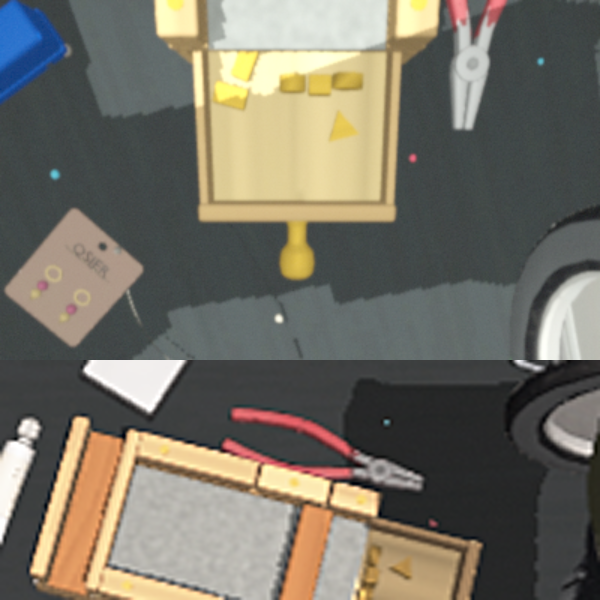

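All six offcuts lie in the drawer: two at left (240,80), three in the middle (290–350,82) and the wedge at (342,126). The scraper stands in the channel. Push the drawer home.

```bash
python3 - <<'E'
from helpers import *
env.movel(W(-228,0,150),velocity=.2);env.movel(W(-228,0,12),velocity=.15);st("low")
print(env.movel(W(-150,0,12),velocity=.04,guard=25));st("mid")
print(env.movel(W(-138,0,12),velocity=.02,guard=20));s=st("home")
d=s["position"][:2]-p[:2];print("box x",(np.cos(p[2])*d[0]+np.sin(p[2])*d[1])*1e3)
env.movel(W(-175,0,12),velocity=.1);env.movel(W(-175,0,150),velocity=.2)
f=grab("wrist","w_end");env.reach([.30,-.35,.25],quat(p[2]+np.pi*1.5));t=grab("top","t_end");g=grab("scene","s_end");st()
x0,y0=250,120
cv2.imwrite("pics/end.png",np.vstack([cv2.resize(t["frame"][y0:y0+130,x0:x0+180,::-1],(450,325),interpolation=cv2.INTER_CUBIC),cv2.resize(g["frame"][150:260,260:440,::-1],(450,275),interpolation=cv2.INTER_CUBIC)]))
E
```

```text
low t 33.01 pos [0.4773 0.0788 0.0127] F [-0.3  0.  -0. ] gap -0.001
False
mid t 35.11 pos [0.5    0.1531 0.012 ] F [-0.1  0.1 -0.7] gap -0.001
True
home t 35.58 pos [0.5021 0.1598 0.0117] F [ 0.1 -4.6  3.5] gap 0.001
box x -143.1055048593581
 t 38.94 pos [ 0.3005 -0.3495  0.2499] F [-0.1  0.3 -0.3] gap -0.003
```

The stop at -143.1 mm matches the shut position (-143). No pictures are left to view, so I'll check numerically before handing in.

```bash
python3 - <<'E'
from helpers import *
a=np.load("pics/top0.npz")["frame"];t=dict(np.load("pics/t_end.npz"));b=t["frame"]
def m(im,x0,x1,y0,y1,lo,hi):
    h=cv2.cvtColor(im[y0:y1,x0:x1],cv2.COLOR_RGB2HSV);k=cv2.inRange(h,lo,hi);ys,xs=np.nonzero(k);return len(xs),(xs.mean()+x0).round(1),(ys.mean()+y0).round(1)
for n,r in dict(knob=(392,412,205,228)).items(): print(n,m(a,*r,(12,120,60),(35,255,255)),m(b,*r,(12,120,60),(35,255,255)))
for n,(x0,x1,y0,y1) in dict(tube=(253,285,155,210),block=(296,336,120,160),pliers=(345,413,150,186)).items():
    print(n,"mean abs diff",np.abs(a[y0:y1,x0:x1].astype(int)-b[y0:y1,x0:x1]).mean().round(1))
# scraper top corners predicted vs orange blob in channel
c=proj(t,b2w(p,[[-76,-34,72],[-54,-34,72],[-54,34,72],[-76,34,72]]));print(c.round(1).tolist(),"pred centre",c.mean(0).round(1))
x0,y0=c.min(0).astype(int)-4;x1,y1=c.max(0).astype(int)+5
k=cv2.inRange(cv2.cvtColor(b[y0:y1,x0:x1],cv2.COLOR_RGB2HSV),(5,150,60),(15,255,255))
pts=cv2.findNonZero(k);print(cv2.minAreaRect(pts+np.array([x0,y0],np.int32)),len(pts))
h=cv2.inRange(cv2.cvtColor(b[150:235,300:400],cv2.COLOR_RGB2HSV),(20,170,120),(32,255,255));print("gold px in channel area",cv2.countNonZero(h))
E
```

```text
knob (89, np.float64(398.3), np.float64(217.5)) (81, np.float64(397.2), np.float64(217.0))
tube mean abs diff 0.5
block mean abs diff 0.4
pliers mean abs diff 0.5
[[382.0, 188.5], [370.8, 185.7], [362.3, 219.7], [373.7, 222.7]] pred centre [372.2 204.1]
((371.5, 205.99998474121094), (9.701424598693848, 35.16766357421875), 14.03624439239502) 77
gold px in channel area 0
```

```bash
python3 -c "
from helpers import *
job.hand_in();st()"
```

```text
the job is handed in; nothing more can be done
the job is handed in; nothing more can be done
```

The whole job was carried out in order and handed in at about 39 s on the robot's clock, but no verdict was given.

- **Sequence:** I pulled the drawer out about 72 mm to its stop and lifted the scraper out by its ends. I stood it on the desk, let go, and took it again across its thickness. I then swept the channel with it, set it down and released it in the channel, and pushed the drawer home.
- **Offcuts:** The last picture I viewed, before closing, showed all six in the drawer. A colour check after closing found no brass left in the channel.
- **Drawer:** The closing push stopped at box x = -143.1 mm, against -143 mm expected for fully shut. The knob was back within about 1 px of its starting place.
- **Scraper:** It stands in the channel near x = -65 mm, with its centre within 2 px of the prediction and aligned crosswise.
- **Bystanders:** The tube, block and pliers areas of the picture are unchanged.

**Checks that failed or disagreed:**
- The cameras disagreed on the box's position by about 2 mm. I settled this with the wrist view and by touching the back wall.
- The final picture could not be viewed because the limit of 12 was reached, so the checks after closing are numerical only. The offcuts' places inside the shut drawer were not seen.

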